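Change the tape cassette of the label printer and lock its lever

TASK

The label printer's tape has run out. Lift the used cassette out of the printer's slot and set it down on the desk clear of the printer, slide the new cassette of the same thickness edgewise into the slot until it is fully home, and then press the printer's sprung lever down until its catch holds it by itself. The thick cassette belongs to another printer: leave it and the other things on the desk where they are.

Things in the scene. Friction and masses are not known exactly. Their poses are not given: they have to be found in the camera images.
- label_printer: Desktop label printer that stands firm: white housing on a grey base, 144 (x) x 160 (y) mm, housing top 52 mm high; origin at the desk under the middle of its slot; its front (display, label exit) faces its own -x, z up. Slot along its y in the middle of the top. Lever at y -84 to -58 mm; beside it the catch, a sprung steel pawl (x -59 to -36, y -88 to -79, 85 mm high).
- slot_mouth (a point): Middle of the cassette slot's mouth, 52 mm above the printer's origin; axes as the printer's. The slot is 20 mm wide in x and 108 mm long in y, flared at the mouth to 28 x 116 mm; its floor is 36 mm below this point.
- head_lever (a joint): Angle of the printer's aluminium lever: 0 = sprung fully up, grows when pressed down; the catch snaps over it at about 0.61 and then holds it at about 0.60; end stop 0.64. Its hinge axis runs along the printer's y through (62, -71, 50) mm of the printer's frame. It needs about 8 N at the pad, up to 12 N at the end. When down, its tongue lies over the cassette's end.
- lever_pad (a point): Middle of the top of the black ribbed thumb pad (28 x 26 mm, 12 mm thick) at the lever's front end. In the printer's frame at (-31, -71, 167) mm with the lever up and (-81, -71, 94) mm with it held down; it moves on an arc about the hinge.
- spent_cassette: The used cassette, in the printer's slot at the start: flat grey plastic cassette 17 (x) x 104 (y) x 68 (z) mm with a small remnant of tape in its round window; origin at the middle of its underside. Fully home in the slot its top stands 84 mm above the desk, so 32 mm of it project.
- new_cassette: The new cassette, standing on its long edge on the desk: same size as the used one, 17 (x) x 104 (y) x 68 (z) mm, with a full reel in its window; origin at the middle of its underside. It may go in either way round.
- wide_cassette: A thicker cassette for another printer, 26 (x) x 104 (y) x 68 (z) mm, standing on its long edge; origin at the middle of its underside. It does not fit and stays where it is.
- date_stamp: Self-inking date stamp standing on the desk, 32 x 50 mm, 62 mm high; origin at the middle of its underside. Bystander.
- mouthpiece: White card mouthpiece tube standing on end, 30 mm in diameter, 62 mm high; origin at the middle of its underside. Bystander, stands near the ends of the cassettes.
- nose_clip_left: Small nose clip lying on the desk near the cassettes, 44 x 26 mm, 12 mm high. Bystander.
- nose_clip_right: Another small nose clip lying on the desk to the right of the printer, 44 x 26 mm, 12 mm high. Bystander.
- pen: Pen lying in front of the printer, 145 mm long along its y axis, 12 mm wide, 9 mm high. Bystander.
- gel_tube: Gel tube lying behind and left of the printer, 146 mm long along its y axis, 43 mm wide, 30 mm high. Bystander. Behind it stands a big office printer, fixed, 145 mm high, beyond world x = 0.61 m and left of y = 0.32 m; its low paper tray (45 mm high) begins at x = 0.53 m, y = 0.42 m.
- mouse: Computer mouse, fixed to the right of the printer, 115 (x) x 55 (y) mm, 36 mm high; origin at the middle of its underside. It lies on a mouse mat only 1.5 mm thick, about 175 x 180 mm, on which things may be set down as on the desk.
- mug: White mug, fixed behind and right of the printer, 79 mm in diameter with a handle, 89 mm high; origin at its underside.
- pc_tower: Black computer tower at the right, fixed, 346 (x) x 180 (y) mm, 405 mm high; origin at the middle of its underside.
- power_box: Instrument box under the monitor, fixed behind the label printer, 232 (x) x 290 (y) mm, 112 mm high; origin at the middle of its underside.

How it is judged:
By the outcome, as a careful person would: the job done as asked, in the order asked, and still so for the second after the job is handed in, with the robot touching nothing.
It also fails if it takes over 67 s, if anything falls off the work surface, if the arm or the gripper's body presses on something with over 40 N, if the wrist force passes 120 N, or if a joint passes its speed limit or range.

ROBOT

A 7-joint arm with a two-finger parallel gripper is mounted at the origin on a cart in front of the work surface, level with it; the furniture and walls round the work are solid. World frame = base frame: x ahead of the robot, y to its left, z up, the work surface at z = 0. Lengths are in m, angles in rad, forces in N, time in s.
With the tool pointing down it reaches from about 0.4 to 0.85 m from the base axis. Payload 10.4 kg.
Tool frame: the origin (TCP) lies between the finger pads; the fingertips stand 8 mm ahead of it and the grasp point (between the pads) lies 11 mm behind it; z points along the fingers, x is the direction in which the jaws open and shut, and the axes are right-handed (so a half turn about z gives the same grasp; the last joint's range is limited). The gripper opens to 87 mm and grips with 3 to 60 N. Pads are 19 mm wide; open, the fingers measure 117 mm over their backs; the gripper's body (75 mm by 190 mm) begins 51 mm behind the grasp point.
Start: joints at [1.316, 0.332, -0.065, 1.46, 0.022, 1.35, -0.088], TCP at [0.144, -0.608, 0.231] pointing down, gripper open.
Joint ranges: [-2.6, 2.6], [-0.5, 2.12], [-1.47, 1.34], [0.16, 2.42], [-1.27, 4.41], [0.06, 2.06], [-2.6, 2.6]. Speed limits (rad/s): [2.22, 2.22, 2.79, 2.79, 3.14, 3.14, 3.14].

INTERFACE

Orientations are given as a unit quaternion [x, y, z, w].
In Python, from bench import r, viewer gives the robot as it stands.
- The arm moves only by the tool apply_moves, never from a script. Its argument "increments" is a list of rows, each an object with "grip": the closure in counts, from 0 (fully open) to 255 (shut); "xyz": the shift along the tool's x, y, z in mm, a list of three; "rotation": the turn, a rotation vector about the tool's x, y, z in degrees, a list of three. A call has 1 to 5 rows; each row is the pose to reach, as a shift and turn from the pose measured when the call began, along the tool's axes at that moment; what a row does not reach only later rows make up. A row lasts 1/8 s, in which the tool goes at most 62.5 mm and 10.7 degrees, less where a joint would pass 70% of its speed; a pose out of reach is approached as far as the arm can. A call with a gripper value outside its range is refused whole. The fingers move at their own pace and stop on an object; "squeeze" is the grip in N (left out, the last holds). Time passes only in rows, so rows that repeat a pose let the fingers close. It gives the time, the measured TCP pose, the force and the opening at its end, in the units of the state.
- r.read_state(): the state, without advancing time (a new reading comes with each control period).
- viewer.camera(name): name is "side" or "top" or "wrist"; returns a dict with "img" (420x560x3 uint8, blue, green, red), "range_z" (420x560 float32, m along the optical axis (not along the pixel's ray), 0 where there is no reading), "vertical_fov" (degrees; the focal length in pixels is half the picture's height over the tangent of half this angle, whatever the lens; pixels are square), "cx", "cy" (the principal point, pixels), "rvec" (rotation vector, rad) and "tvec" (3), from world to camera coordinates, as OpenCV has them. Camera axes: x right, y down, z forward; pixel columns grow to the right and rows downward; lengths in m; the calibration is good to about 2 mm. A picture is of the moment at which its call begins.
- r.close_job(): hands the job in, once; it reports no verdict.
The state is a dict: "time": time; "joint_positions": joint angles; "joint_vel": joint speeds; "joint_torque": joint torques, N m; "ee_pos": TCP position; "eef_rot": TCP orientation; "ft_force": force on the tool from outside, world axes, zero at the start; "torque": the same for the moment, N m; "width": finger opening in m.
Only numpy, scipy, OpenCV 4.12 (cv2) and the standard library are available. Lean on these libraries where they do the work, as an engineer would, in place of code of your own. Each camera call takes 0.05 s, during which the arm holds its last target.

## Working session

There is one attempt and no reset: what is moved stays moved. The work goes in short steps, Python scripts to look and compute and a tool call to move; the robot and the scene stay as the last step left them, time stands still between calls to the robot, and variables do not carry over. Pictures are saved under pics/ and viewed, and the job is handed in when it is done.

Besides the shell and the picture viewer there is one more tool, called after "Request:" by a JSON object that holds its "fn" and its "kwargs", one argument or row to a line. apply_moves: Moves the arm, as the interface text tells. Its arguments: {"type":"object","properties":{"increments":{"type":"array","items":{"type":"object","properties":{"grip":{"type":"number"},"xyz":{"type":"array","items":{"type":"number"}},"rotation":{"type":"array","items":{"type":"number"}}}}},"squeeze":{"type":"number"}},"required":["increments"]}

```bash
ls; mkdir -p pics
cat > h.py <<'E'
import numpy as np, cv2
from bench import r, viewer
from scipy.spatial.transform import Rotation as R
def cam(n,save=None):
    c=viewer.camera(n)
    c['R']=cv2.Rodrigues(np.array(c['rvec'],float))[0]; c['t']=np.array(c['tvec'],float).ravel()
    c['f']=c['img'].shape[0]/2/np.tan(np.radians(c['vertical_fov'])/2)
    if save: cv2.imwrite('pics/'+save,c['img'])
    return c
def pts(c):
    h,w=c['range_z'].shape; v,u=np.mgrid[:h,:w]; z=c['range_z']
    P=np.stack([(u-c['cx'])/c['f']*z,(v-c['cy'])/c['f']*z,z],-1)
    W=(P-c['t'])@c['R']; W[z<=0]=np.nan
    return W
def ray(c,u,v,h):
    d=np.array([(u-c['cx'])/c['f'],(v-c['cy'])/c['f'],1])@c['R']; o=-c['t']@c['R']
    return o+d*(h-o[2])/d[2]
def togo(xyz,rot=None):
    s=r.read_state(); q=R.from_quat(s['eef_rot'])
    d=q.inv().apply(np.array(xyz)-s['ee_pos'])*1000
    o=(q.inv()*rot).as_rotvec(degrees=True) if rot is not None else 0
    return np.round(d,1),np.round(o,2)
E
python3 - <<'E'
from h import *
s=r.read_state(); print({k:np.round(v,3) for k,v in s.items()})
for n in ['side','top','wrist']:
    c=cam(n,n+'0.png'); print(n,c['f'],c['cx'],c['cy'],-c['t']@c['R'],c['R'][2])
    np.savez('/tmp/'+n,**c)
E
```

```text
pics
{'time': np.float64(0.0), 'joint_positions': array([ 1.316,  0.333, -0.065,  1.461,  0.022,  1.35 , -0.089]), 'joint_vel': array([ 0.002, -0.002,  0.   ,  0.   , -0.   , -0.001,  0.   ]), 'joint_torque': array([-1.0000e-03, -6.2324e+01,  2.4000e-02, -3.8991e+01, -6.1000e-02,
        3.9000e-02,  0.0000e+00]), 'ee_pos': array([ 0.143, -0.608,  0.23 ]), 'eef_rot': array([ 0.784, -0.621, -0.001, -0.   ]), 'ft_force': array([-0.347, -0.391,  0.176]), 'torque': array([-0.048,  0.038,  0.008]), 'width': np.float64(0.087)}
side 396.0154273435831 281.39469281631705 210.9095848615557 [0.50060806 0.71205796 1.02095753] [ 0.05201004 -0.60282512 -0.79617638]
top 435.0234986419626 277.703462276055 221.03265999549257 [0.44909699 0.03932694 1.28910619] [ 0.09765445  0.0077047  -0.99519056]
wrist 326.92131301716165 279.6066881365311 202.3591358773851 [ 0.21147836 -0.59277753  0.38286533] [-0.24655648 -0.05769951 -0.96740926]
```

View pics/top0.png

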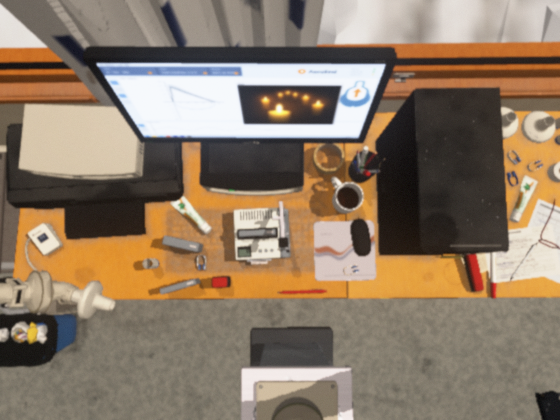

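View pics/side0.png

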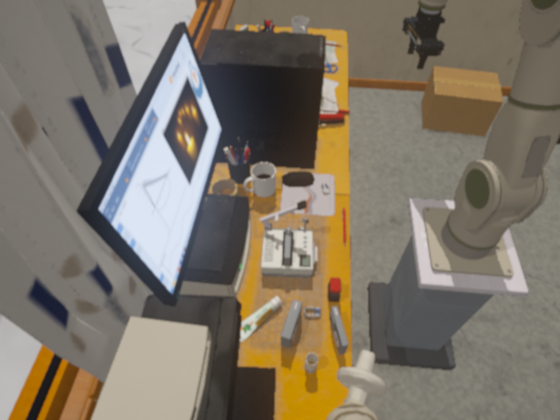

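Run:
```python
from h import *
c=dict(np.load('/tmp/top.npz')); W=pts(c)
im=c['img'][190:310,120:390]; cv2.imwrite('pics/topz.png',cv2.resize(im,None,fx=2.9,fy=2.9,interpolation=cv2.INTER_CUBIC))
c2=dict(np.load('/tmp/side.npz'))
im=c2['img'][180:380,220:360]; cv2.imwrite('pics/sidez.png',cv2.resize(im,None,fx=3,fy=3,interpolation=cv2.INTER_CUBIC))
for u,v in [(182,244),(180,286),(262,222),(262,235),(282,215),(245,245),(282,260),(150,264),(221,282),(264,256)]: print(u,v,W[v,u].round(3))
P2=pts(c2)
H=W[190:310,120:390,2]; 
g=np.clip(H/0.2*255,0,255); g=np.nan_to_num(g).astype(np.uint8)
cv2.imwrite('pics/toph.png',cv2.resize(cv2.applyColorMap(g,cv2.COLORMAP_JET),None,fx=2.9,fy=2.9,interpolation=cv2.INTER_NEAREST))
```

```text
182 244 [0.506 0.319 0.065]
180 286 [0.389 0.322 0.07 ]
262 222 [0.568 0.094 0.055]
262 235 [0.529 0.093 0.078]
282 215 [0.581 0.037 0.113]
245 245 [0.503 0.142 0.054]
282 260 [ 0.46   0.037 -0.   ]
150 264 [ 0.451  0.428 -0.001]
221 282 [0.399 0.209 0.062]
264 256 [0.471 0.088 0.052]
```

View pics/topz.png

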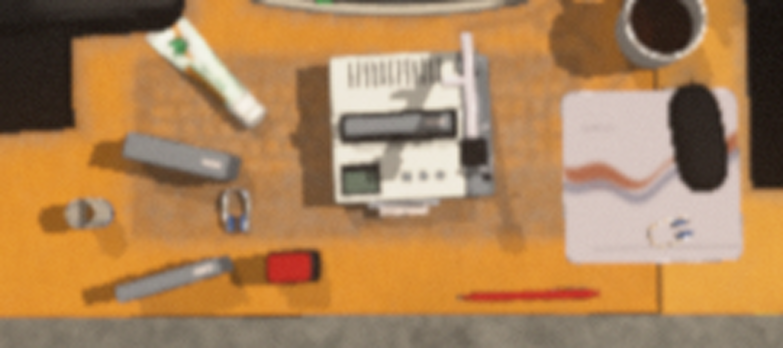

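View pics/toph.png

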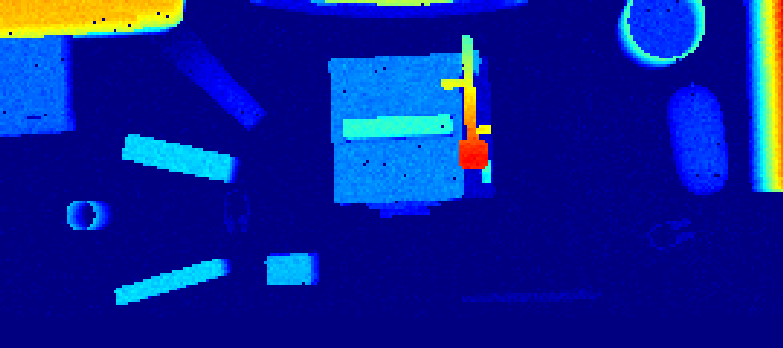

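View pics/sidez.png

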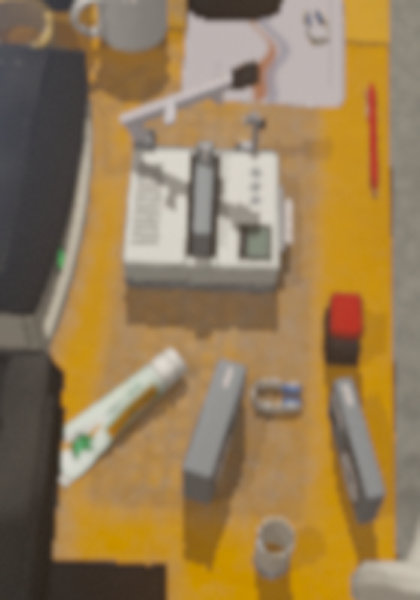

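Run:
```python
from h import *
c=dict(np.load('/tmp/top.npz')); c2=dict(np.load('/tmp/side.npz'))
W=pts(c).reshape(-1,3); S=pts(c2).reshape(-1,3)
def rect(P,box,zl,zh,name):
    x0,x1,y0,y1=box; m=(P[:,0]>x0)&(P[:,0]<x1)&(P[:,1]>y0)&(P[:,1]<y1)&(P[:,2]>zl)&(P[:,2]<zh)
    q=P[m]; (cx,cy),(a,b),_=cv2.minAreaRect((q[:,:2]*1000).astype(np.float32))
    bx=cv2.boxPoints(cv2.minAreaRect((q[:,:2]*1000).astype(np.float32)))
    e=[bx[1]-bx[0],bx[2]-bx[1]]; l=max(e,key=np.linalg.norm); ang=np.degrees(np.arctan2(l[1],l[0]))%180
    print(name,m.sum(),'c',round(cx,1),round(cy,1),'size',round(a,1),round(b,1),'ang long',round(ang,2),'z',np.median(q[:,2]).round(4),'mean',q[:,:2].mean(0).round(4))
for P,n in [(W,'top'),(S,'side')]:
    rect(P,(.34,.45,.24,.42),.060,.08,n+' new')
    rect(P,(.45,.56,.24,.42),.060,.08,n+' wide')
    rect(P,(.48,.58,.04,.17),.077,.09,n+' spent')
    rect(P,(.4,.65,.06,.2),.047,.058,n+' housing')
    rect(P,(.37,.43,.17,.24),.055,.07,n+' stamp')
    rect(P,(.40,.48,.37,.44),.052,.07,n+' mouthp')
    rect(P,(.34,.4,-.15,.05),.005,.02,n+' pen')
    rect(P,(.45,.60,0,.05),.150,.2,n+' pad')
    m=(P[:,0]>.4)&(P[:,0]<.66)&(P[:,1]>0)&(P[:,1]<.075)&(P[:,2]>.095)
    q=P[m]; 
    for zb in np.arange(.095,.18,.01):
        k=q[(q[:,2]>zb)&(q[:,2]<zb+.01)]
        if len(k): print(zb.round(3),len(k),k.min(0).round(3),k.max(0).round(3))
m=(abs(W[:,2])<.004)&(abs(W[:,1]-.1)<.1)&(W[:,0]<.5); print('desk edge x',W[m][:,0].min())
```

```text
top new 236 c 394.8 351.5 size 136.9 68.8 ang long 71.77 z 0.0666 mean [0.3884 0.3309]
top wide 346 c 503.6 344.4 size 59.2 141.7 ang long 100.58 z 0.0668 mean [0.5068 0.3242]
top spent 228 c 535.2 108.0 size 17.7 103.2 ang long 92.33 z 0.0828 mean [0.5349 0.1082]
top housing 1637 c 506.6 130.0 size 202.0 139.2 ang long 0.98 z 0.0516 mean [0.5342 0.1188]
top stamp 153 c 399.0 216.1 size 43.2 27.8 ang long 89.87 z 0.0618 mean [0.3985 0.2144]
top mouthp 34 c 452.0 416.0 size 29.6 25.4 ang long 89.85 z 0.0579 mean [0.4523 0.4159]
top pen 137 c 372.3 -42.2 size 177.9 46.2 ang long 89.6 z 0.0075 mean [ 0.3692 -0.0304]
top pad 113 c 511.7 35.9 size 23.4 40.3 ang long 179.84 z 0.1676 mean [0.5063 0.0362]
0.095 25 [0.596 0.006 0.095] [0.658 0.069 0.105]
0.105 87 [0.575 0.    0.105] [0.659 0.075 0.115]
0.115 48 [0.526 0.017 0.115] [0.658 0.064 0.125]
0.125 28 [0.526 0.021 0.125] [0.571 0.045 0.135]
0.135 21 [0.535 0.034 0.135] [0.557 0.042 0.143]
0.145 19 [0.521 0.032 0.145] [0.537 0.042 0.155]
0.155 29 [0.507 0.024 0.155] [0.526 0.048 0.165]
0.165 71 [0.492 0.024 0.165] [0.513 0.048 0.175]
0
[... 534 characters left out ...]
9 30.7 ang long 93.2 z 0.059 mean [0.4517 0.4168]
side pen 119 c 374.2 -46.6 size 47.3 191.2 ang long 90.55 z 0.0083 mean [ 0.3684 -0.0268]
side pad 105 c 511.3 36.3 size 26.3 41.6 ang long 178.47 z 0.1672 mean [0.5073 0.0389]
0.095 35 [0.58  0.001 0.096] [0.658 0.046 0.105]
0.105 67 [0.578 0.005 0.106] [0.66  0.074 0.115]
0.115 47 [0.528 0.015 0.115] [0.66  0.063 0.125]
0.125 43 [0.523 0.031 0.125] [0.571 0.06  0.135]
0.135 31 [0.523 0.034 0.135] [0.552 0.044 0.145]
0.145 24 [0.515 0.029 0.145] [0.538 0.044 0.155]
0.155 29 [0.496 0.025 0.155] [0.526 0.05  0.165]
0.165 59 [0.491 0.023 0.165] [0.516 0.051 0.175]
0.175 7 [0.494 0.029 0.175] [0.5   0.043 0.178]
desk edge x 0.0076595949781155396
```

Run:
```python
from h import *
for n in ['top','side']:
    c=dict(np.load(f'/tmp/{n}.npz')); W=pts(c)
    def rect(box,zl,zh,name):
        x0,x1,y0,y1=box; P=W
        m=(P[...,0]>x0)&(P[...,0]<x1)&(P[...,1]>y0)&(P[...,1]<y1)&(P[...,2]>zl)&(P[...,2]<zh)
        k,l,st,ce=cv2.connectedComponentsWithStats(m.astype(np.uint8),connectivity=4)
        i=1+np.argmax(st[1:,4]); q=P[l==i]
        rc=cv2.minAreaRect((q[:,:2]*1000).astype(np.float32)); bx=cv2.boxPoints(rc)
        e=[bx[1]-bx[0],bx[2]-bx[1]]; L=max(e,key=np.linalg.norm); ang=np.degrees(np.arctan2(L[1],L[0]))%180
        vx,vy,_,_=cv2.fitLine((q[:,:2]*1000).astype(np.float32),cv2.DIST_HUBER,0,.01,.01).ravel()
        print(n,name,len(q),'c',np.round(rc[0],1),np.round(rc[1],1),'ang',ang.round(2),'line',np.round(np.degrees(np.arctan2(vy,vx))%180,2))
    rect((.34,.45,.24,.42),.062,.075,'new')
    rect((.45,.56,.24,.42),.062,.075,'wide')
    rect((.48,.58,.04,.17),.078,.09,'spent')
    rect((.37,.43,.17,.24),.055,.07,'stamp')
    rect((.34,.4,-.15,.05),.005,.02,'pen')
    rect((.4,.7,.03,.3),.015,.06,'housing')
    for za,zb in [(.05,.15),(.15,.3),(.3,.5),(.5,.8)]:
        m=(W[...,2]>za)&(W[...,2]<zb)&(abs(W[...,1]-.12)<.1)&(W[...,0]>.62)
        print(za, np.percentile(W[m][:,0],[0,1,5]).round(3) if m.sum() else None)
```

```text
top new 224 c [387.3 329.6] [ 17.2 103.8] ang 106.1 line 106.32
top wide 330 c [507.1 323.7] [103.7  26.5] ang 77.61 line 76.94
top spent 223 c [535.  108.1] [ 17.2 103.1] ang 92.96 line 92.87
top stamp 153 c [399.  216.1] [43.2 27.8] ang 89.87 line 98.98
top pen 111 c [366.8 -24.5] [ 10.8 130.7] ang 93.25 line 91.7
top housing 2094 c [528.6 104. ] [158.1 140.8] ang 2.85 line 5.73
0.05 [0.62  0.651 0.656]
0.15 [0.746 0.747 0.748]
0.3 [0.763 0.765 0.768]
0.5 [0.799 0.801 0.804]
side new 291 c [387.8 331.1] [ 17.7 102.7] ang 105.8 line 106.05
side wide 425 c [507.3 324.3] [104.4  26.5] ang 77.05 line 76.27
side spent 190 c [535.1 108.9] [ 17.2 102.2] ang 92.52 line 92.59
side stamp 168 c [398.4 217. ] [27.7 44.4] ang 91.85 line 90.72
side pen 98 c [367.7 -21.3] [  9.5 140.4] ang 90.4 line 90.33
side housing 2133 c [529.6 104.6] [157.4 146.7] ang 1.35 line 34.02
0.05 [0.62  0.651 0.657]
0.15 [0.746 0.747 0.747]
0.3 [0.762 0.764 0.767]
0.5 [0.798 0.801 0.803]
```

```bash
cat >> h.py <<'E'
def down(yaw):  # tool x at world angle yaw deg, z down
    a=np.radians(yaw); x=np.array([np.cos(a),np.sin(a),0]); z=np.array([0,0,-1.]); return R.from_matrix(np.stack([x,np.cross(z,x),z],1))
def show(*wps):
    s=r.read_state(); print('t',round(float(s['time']),2),'pos',np.round(s['ee_pos'],4),'yaw',np.round(np.degrees(np.arctan2(*R.from_quat(s['eef_rot']).as_matrix()[1::-1,0])),2),'zaxis',R.from_quat(s['eef_rot']).as_matrix()[:,2].round(4),'w',round(float(s['width']),4),'F',np.round(s['ft_force'],1))
    for x,y,z,a in wps: print((x,y,z,a),*[q.tolist() for q in togo([x,y,z],down(a))])
E
python3 - <<'E'
from h import *
for n in ['top','side']:
    c=dict(np.load(f'/tmp/{n}.npz')); W=pts(c)
    m=(W[...,2]>.2)&(W[...,2]<.42)&(W[...,1]<-.1)&(W[...,1]>-.55)&(W[...,0]>.3)
    print(np.percentile(W[m],[0,1,99,100],axis=0).round(3))
show((.27,-.40,.26,-50),(.335,-.25,.26,-30),(.40,0,.26,0),(.535,.127,.26,2.6))
E
```

```text
[[ 0.463 -0.55   0.2  ]
 [ 0.471 -0.527  0.206]
 [ 0.99  -0.112  0.408]
 [ 0.997 -0.1    0.42 ]]
[[ 0.462 -0.427  0.2  ]
 [ 0.472 -0.422  0.205]
 [ 0.806 -0.111  0.409]
 [ 0.813 -0.1    0.42 ]]
t 0.15 pos [ 0.1435 -0.608   0.2299] yaw -76.72 zaxis [-3.0e-04  1.1e-03 -1.0e+00] w 0.0871 F [ 0.9  0.3 -0.2]
(0.27, -0.4, 0.26, -50) [-173.4, -170.9, -29.9] [-0.01, 0.06, -26.72]
(0.335, -0.25, 0.26, -30) [-304.5, -268.6, -29.7] [-0.02, 0.06, -46.72]
(0.4, 0, 0.26, 0) [-532.9, -389.3, -29.5] [-0.04, 0.05, -76.72]
(0.535, 0.127, 0.26, 2.6) [-625.4, -549.9, -29.4] [-0.04, 0.05, -79.32]
```

Request:
{"fn": "apply_moves", "kwargs": {
  "increments": [
    {"grip":110,"xyz":[-43,-43,-10],"rotation":[0,0,-7]},
    {"grip":110,"xyz":[-87,-86,-20],"rotation":[0,0,-14]},
    {"grip":110,"xyz":[-130,-129,-30],"rotation":[0,0,-20]},
    {"grip":110,"xyz":[-173,-171,-30],"rotation":[0,0,-27]},
    {"grip":110,"xyz":[-219,-206,-30],"rotation":[0,0,-34]}
  ],
  "squeeze": 50
}}

```text
time: 0.78
ee_pos: [0.2947, -0.3456, 0.2602]
eef_rot: [0.932, -0.362, -0.0, -0.0]
ft_force: [-0.5, 0.5, -0.1]
width: 0.0515
```

Run:
```python
from h import *
show((.335,-.25,.26,-30),(.40,0,.26,0),(.535,.127,.26,2.6)); print(r.read_state()['joint_positions'])
```

```text
t 0.78 pos [ 0.2947 -0.3456  0.2602] yaw -42.44 zaxis [-1.e-04  8.e-04 -1.e+00] w 0.0515 F [-0.5  0.5 -0.1]
(0.335, -0.25, 0.26, -30) [-34.8, -97.7, 0.3] [-0.03, 0.03, -12.44]
(0.4, 0, 0.26, 0) [-155.5, -326.1, 0.4] [-0.04, 0.02, -42.44]
(0.535, 0.127, 0.26, 2.6) [-141.6, -510.9, 0.5] [-0.04, 0.02, -45.04]
[ 1.09689853 -0.0461279  -0.31940755  1.825545   -0.01524568  1.36050258
  0.0402105 ]
```

Request:
{"fn": "apply_moves", "kwargs": {
  "increments": [
    {"grip":110,"xyz":[-17,-49,0],"rotation":[0,0,-6]},
    {"grip":110,"xyz":[-35,-98,0],"rotation":[0,0,-12]},
    {"grip":110,"xyz":[-62,-150,0],"rotation":[0,0,-20]},
    {"grip":110,"xyz":[-90,-202,0],"rotation":[0,0,-28]},
    {"grip":110,"xyz":[-117,-254,0],"rotation":[0,0,-35]}
  ]
}}

```text
time: 1.4
ee_pos: [0.3798, -0.0773, 0.2604]
eef_rot: [0.998, -0.063, 0.0, -0.0]
ft_force: [0.8, -0.5, 0.4]
width: 0.0495
```

Run:
```python
from h import *
show((.40,0,.26,0),(.533,.127,.26,2.6)); print(r.read_state()['joint_positions'])
```

```text
t 1.4 pos [ 0.3798 -0.0773  0.2604] yaw -7.21 zaxis [ 1.e-04  0.e+00 -1.e+00] w 0.0495 F [ 0.8 -0.5  0.4]
(0.4, 0, 0.26, 0) [10.3, -79.2, 0.4] [-0.0, -0.01, -7.21]
(0.533, 0.127, 0.26, 2.6) [126.4, -221.9, 0.4] [-0.0, -0.01, -9.81]
[ 0.81682396 -0.22090541 -0.62101402  1.94744491 -0.13037157  1.37633349
  0.10696649]
```

Request:
{"fn": "apply_moves", "kwargs": {
  "increments": [
    {"grip":110,"xyz":[31,-54,0],"rotation":[0,0,-3]},
    {"grip":110,"xyz":[62,-108,0],"rotation":[0,0,-6]},
    {"grip":110,"xyz":[93,-162,0],"rotation":[0,0,-9]},
    {"grip":110,"xyz":[127,-221,0],"rotation":[0,0,-9.8]},
    {"grip":110,"xyz":[127,-221,30],"rotation":[0,0,-9.8]}
  ]
}}

```text
time: 2.02
ee_pos: [0.5352, 0.1308, 0.2305]
eef_rot: [1.0, 0.025, 0.001, -0.002]
ft_force: [-1.3, -0.4, 0.3]
width: 0.049
```

Run:
```python
from h import *
show((.534,.1265,.057,2.6)); print(r.read_state()['joint_positions']); c=cam('wrist','w1.png'); np.savez('/tmp/w1',**c)
W=pts(c); m=(abs(W[...,0]-.535)<.03)&(abs(W[...,1]-.11)<.07)&(W[...,2]>.077)&(W[...,2]<.092)
k,l,st,ce=cv2.connectedComponentsWithStats(m.astype(np.uint8),connectivity=4);i=1+np.argmax(st[1:,4]); q=W[l==i]
print(cv2.minAreaRect((q[:,:2]*1000).astype(np.float32)),np.median(q[:,2]))
```

```text
t 2.02 pos [0.5352 0.1308 0.2305] yaw 2.88 zaxis [ 0.0015  0.0048 -1.    ] w 0.049 F [-1.3 -0.4  0.3]
(0.534, 0.1265, 0.057, 2.6) [-1.7, 5.1, 173.5] [-0.27, -0.1, 0.28]
[ 0.47837705  0.29359186 -0.94496145  1.62355117  0.23923184  1.34567843
 -0.44893806]
((537.357177734375, 111.45724487304688), (16.684356689453125, 96.99947357177734), 2.5992393493652344) 0.08272710908902123
```

View pics/w1.png

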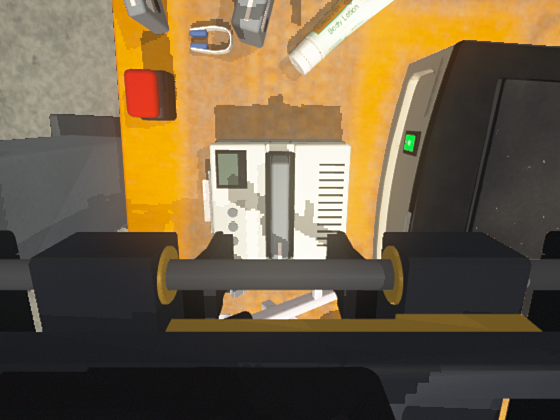

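Request:
{"fn": "apply_moves", "kwargs": {
  "increments": [
    {"grip":110,"xyz":[0,5,50],"rotation":[-0.3,-0.1,0.3]},
    {"grip":110,"xyz":[0,5,100],"rotation":[-0.3,-0.1,0.3]},
    {"grip":110,"xyz":[0,5,140],"rotation":[-0.3,-0.1,0.3]},
    {"grip":110,"xyz":[0,5,163],"rotation":[-0.3,-0.1,0.3]},
    {"grip":110,"xyz":[0,5,165],"rotation":[-0.3,-0.1,0.3]}
  ]
}}

```text
time: 2.7
ee_pos: [0.5323, 0.1232, 0.0607]
eef_rot: [1.0, 0.022, -0.003, 0.002]
ft_force: [-0.0, 0.2, 2.1]
width: 0.0495
```

Run:
```python
from h import *
show((.5348,.1265,.065,2.6))
c=cam('side'); im=c['img'][150:310,220:340]; cv2.imwrite('pics/s2.png',cv2.resize(im,None,fx=3.7,fy=3.7,interpolation=cv2.INTER_CUBIC))
```

```text
t 2.7 pos [0.5323 0.1232 0.0607] yaw 2.47 zaxis [-0.0065 -0.0036 -1.    ] w 0.0495 F [-0.   0.2  2.1]
(0.5348, 0.1265, 0.065, 2.6) [2.6, -3.1, -4.3] [0.19, 0.38, -0.13]
```

View pics/s2.png

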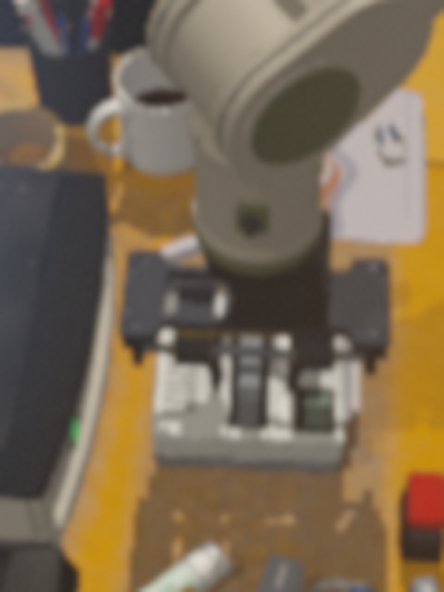

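Request:
{"fn": "apply_moves", "kwargs": {
  "increments": [
    {"grip":110,"xyz":[2.5,-3,-4.5],"rotation":[0.2,0.4,0]},
    {"grip":110,"xyz":[2.5,-3,-4.5],"rotation":[0.2,0.4,0]}
  ]
}}

```text
time: 3.0
ee_pos: [0.5352, 0.1262, 0.0661]
eef_rot: [1.0, 0.021, 0.001, -0.0]
ft_force: [0.2, 0.3, -0.4]
width: 0.0496
```

Run:
```python
from h import *
show((.5348,.1265,.065,2.6))
```

```text
t 3.0 pos [0.5352 0.1262 0.0661] yaw 2.44 zaxis [ 1.7e-03  1.0e-04 -1.0e+00] w 0.0496 F [ 0.2  0.3 -0.4]
(0.5348, 0.1265, 0.065, 2.6) [-0.3, -0.3, 1.1] [-0.0, -0.1, -0.16]
```

Request:
{"fn": "apply_moves", "kwargs": {
  "increments": [
    {"grip":200,"xyz":[0,0,1],"rotation":[0,0,0]},
    {"grip":255,"xyz":[0,0,1],"rotation":[0,0,0]},
    {"grip":255,"xyz":[0,0,1],"rotation":[0,0,0]},
    {"grip":255,"xyz":[0,0,1],"rotation":[0,0,0]},
    {"grip":255,"xyz":[0,0,1],"rotation":[0,0,0]}
  ]
}}

```text
time: 3.62
ee_pos: [0.5351, 0.1262, 0.0651]
eef_rot: [1.0, 0.021, 0.001, -0.0]
ft_force: [0.2, 0.1, -0.8]
width: 0.0171
```

Run:
```python
from h import *
show((.5352,.126,.170,2.6))
```

```text
t 3.62 pos [0.5351 0.1262 0.0651] yaw 2.45 zaxis [ 1.6e-03  1.0e-04 -1.0e+00] w 0.0171 F [ 0.2  0.1 -0.8]
(0.5352, 0.126, 0.17, 2.6) [0.3, 0.2, -104.9] [-0.0, -0.09, -0.15]
```

Request:
{"fn": "apply_moves", "kwargs": {
  "increments": [
    {"grip":255,"xyz":[0,0,-20],"rotation":[0,0,0]},
    {"grip":255,"xyz":[0,0,-45],"rotation":[0,0,0]},
    {"grip":255,"xyz":[0,0,-75],"rotation":[0,0,0]},
    {"grip":255,"xyz":[0,-10,-105],"rotation":[0,0,0]},
    {"grip":255,"xyz":[0,-20,-105],"rotation":[0,0,0]}
  ]
}}

```text
time: 4.25
ee_pos: [0.5353, 0.1472, 0.1735]
eef_rot: [1.0, 0.021, 0.003, -0.0]
ft_force: [1.0, -0.8, -0.2]
width: 0.0165
```

Run:
```python
from h import *
show((.412,.14,.17,2.5),(.412,.133,.055,2.5)); print(r.read_state()['joint_positions'])
c=cam('side'); im=c['img'][150:310,220:340]; cv2.imwrite('pics/s3.png',cv2.resize(im,None,fx=3.7,fy=3.7,interpolation=cv2.INTER_CUBIC))
```

```text
t 4.25 pos [0.5353 0.1472 0.1735] yaw 2.44 zaxis [ 6.1e-03  8.0e-04 -1.0e+00] w 0.0165 F [ 1.  -0.8 -0.2]
(0.412, 0.14, 0.17, 2.5) [-123.5, 1.9, 2.7] [-0.03, -0.35, -0.06]
(0.412, 0.133, 0.055, 2.5) [-124.5, 9.0, 117.7] [-0.03, -0.35, -0.06]
[ 0.42522382  0.35096986 -0.92960956  1.69190787  0.29759605  1.24203855
 -0.5284624 ]
```

View pics/s3.png

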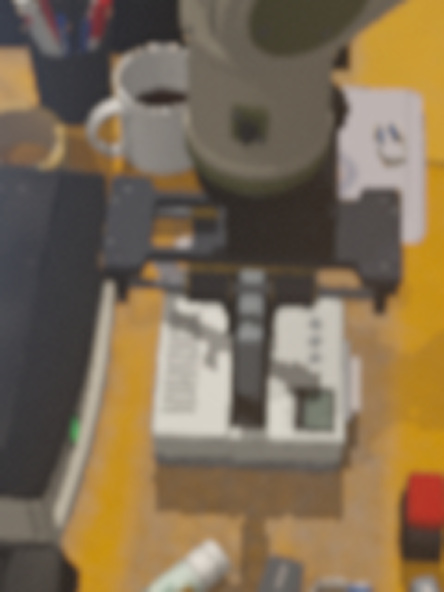

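Request:
{"fn": "apply_moves", "kwargs": {
  "increments": [
    {"grip":255,"xyz":[-45,1,2],"rotation":[0,0,0]},
    {"grip":255,"xyz":[-90,2,2],"rotation":[0,0,0]},
    {"grip":255,"xyz":[-123,2,2],"rotation":[0,-0.3,0]},
    {"grip":255,"xyz":[-124,5,40],"rotation":[0,-0.3,0]},
    {"grip":255,"xyz":[-124,9,75],"rotation":[0,-0.3,0]}
  ]
}}

```text
time: 4.92
ee_pos: [0.4106, 0.1332, 0.0955]
eef_rot: [1.0, 0.022, 0.0, 0.001]
ft_force: [0.6, -0.7, -1.3]
width: 0.0168
```

Run:
```python
from h import *
show((.412,.133,.055,2.5),(.412,.133,.050,2.5)); print(r.read_state()['joint_positions'])
```

```text
t 4.92 pos [0.4106 0.1332 0.0955] yaw 2.52 zaxis [ 1.0e-04 -1.2e-03 -1.0e+00] w 0.0168 F [ 0.6 -0.7 -1.3]
(0.412, 0.133, 0.055, 2.5) [1.4, 0.2, 40.5] [0.07, -0.0, 0.02]
(0.412, 0.133, 0.05, 2.5) [1.4, 0.2, 45.5] [0.07, -0.0, 0.02]
[ 0.57447948  0.13942248 -1.02605762  2.06255621  0.14196486  1.01146524
 -0.4789807 ]
```

Request:
{"fn": "apply_moves", "kwargs": {
  "increments": [
    {"grip":255,"xyz":[1,0,22],"rotation":[0,0,0]},
    {"grip":255,"xyz":[1,0,38],"rotation":[0,0,0]},
    {"grip":255,"xyz":[1,0,44],"rotation":[0,0,0]},
    {"grip":255,"xyz":[1,0,46],"rotation":[0,0,0]},
    {"grip":255,"xyz":[1,0,46],"rotation":[0,0,0]}
  ]
}}

```text
time: 5.55
ee_pos: [0.4118, 0.1333, 0.0499]
eef_rot: [1.0, 0.022, 0.0, 0.001]
ft_force: [-0.2, -0.2, -0.1]
width: 0.0164
```

Run:
```python
from h import *
show((.412,.133,.049,2.5)); print(r.read_state()['joint_positions'])
c=cam('side'); im=c['img'][190:330,240:370]; cv2.imwrite('pics/s4.png',cv2.resize(im,None,fx=4,fy=4,interpolation=cv2.INTER_CUBIC))
```

```text
t 5.55 pos [0.4118 0.1333 0.0499] yaw 2.52 zaxis [ 6.0e-04 -1.2e-03 -1.0e+00] w 0.0164 F [-0.2 -0.2 -0.1]
(0.412, 0.133, 0.049, 2.5) [0.2, 0.3, 0.9] [0.07, -0.03, 0.02]
[ 0.51531324  0.24067877 -0.99147734  2.09986639  0.2542887   0.92397518
 -0.57400163]
```

View pics/s4.png

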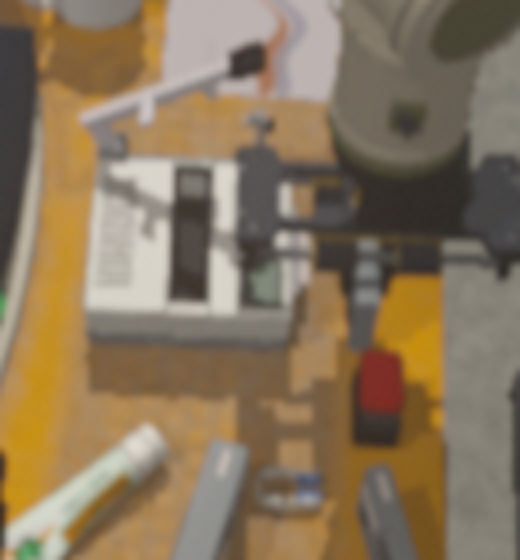

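Request:
{"fn": "apply_moves", "kwargs": {
  "increments": [
    {"grip":255,"xyz":[0,0,1],"rotation":[0,0,0]},
    {"grip":255,"xyz":[0,0,1.5],"rotation":[0,0,0]},
    {"grip":255,"xyz":[0,0,2],"rotation":[0,0,0]}
  ]
}}

```text
time: 5.98
ee_pos: [0.4124, 0.1332, 0.0489]
eef_rot: [1.0, 0.022, 0.001, 0.001]
ft_force: [-6.0, -3.9, 20.8]
width: 0.0167
```

Request:
{"fn": "apply_moves", "kwargs": {
  "increments": [
    {"grip":165,"xyz":[0,0,-0.5],"rotation":[0,0,0]},
    {"grip":165,"xyz":[0,0,-0.5],"rotation":[0,0,0]},
    {"grip":165,"xyz":[0,0,-20],"rotation":[0,0,0]},
    {"grip":165,"xyz":[0,0,-50],"rotation":[0,0,0]},
    {"grip":110,"xyz":[0,0,-90],"rotation":[0,0,0]}
  ]
}}

```text
time: 6.6
ee_pos: [0.4116, 0.1333, 0.1392]
eef_rot: [1.0, 0.022, -0.0, 0.001]
ft_force: [0.6, 0.6, 0.1]
width: 0.035
```

Run:
```python
from h import *
a=np.radians(106.1)
show((.3876,.3305,.15,16.1),(.3876,.3305,.050,16.1)); print(r.read_state()['joint_positions'])
c=cam('side'); im=c['img'][190:380,240:370]; cv2.imwrite('pics/s5.png',cv2.resize(im,None,fx=3,fy=3,interpolation=cv2.INTER_CUBIC))
```

```text
t 6.6 pos [0.4116 0.1333 0.1392] yaw 2.52 zaxis [-3.0e-04 -1.6e-03 -1.0e+00] w 0.035 F [0.6 0.6 0.1]
(0.3876, 0.3305, 0.15, 16.1) [-15.3, -198.0, -11.1] [0.09, 0.03, -13.58]
(0.3876, 0.3305, 0.05, 16.1) [-15.3, -198.2, 88.9] [0.09, 0.03, -13.58]
[ 0.62999993  0.05666003 -1.05097674  2.01301426  0.05656711  1.10200779
 -0.40195524]
```

View pics/s5.png

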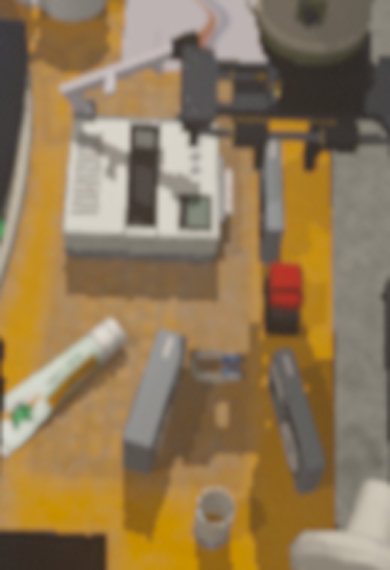

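Run:
```python
from h import *
for n in ['top','side']:
    W=pts(dict(np.load(f'/tmp/{n}.npz')))
    m=(W[...,1]>.38)&(W[...,1]<.7)&(W[...,0]>.1)&(W[...,0]<.45)&(W[...,2]>.08)
    q=W[m]
    for y in np.arange(.38,.7,.04):
        k=q[(q[:,1]>y)&(q[:,1]<y+.04)]
        if len(k)>3: print(n,y.round(2),len(k),k.min(0).round(3),k.max(0).round(3))
show((.3826,.3478,.15,16.1),(.3826,.3478,.050,16.1))
```

```text
top 0.42 110 [0.339 0.444 0.214] [0.37  0.46  0.248]
top 0.46 610 [0.33  0.46  0.199] [0.411 0.5   0.28 ]
top 0.5 296 [0.32  0.5   0.203] [0.397 0.54  0.282]
top 0.54 780 [0.344 0.54  0.224] [0.431 0.58  0.318]
top 0.58 813 [0.338 0.58  0.244] [0.438 0.62  0.349]
top 0.62 469 [0.344 0.62  0.246] [0.434 0.657 0.356]
top 0.66 81 [0.351 0.66  0.272] [0.423 0.689 0.311]
side 0.42 92 [0.341 0.445 0.231] [0.369 0.46  0.249]
side 0.46 420 [0.34  0.46  0.218] [0.412 0.5   0.28 ]
side 0.5 979 [0.323 0.5   0.2  ] [0.408 0.54  0.281]
side 0.54 605 [0.348 0.54  0.234] [0.434 0.58  0.319]
side 0.58 117 [0.359 0.58  0.281] [0.435 0.585 0.313]
t 6.65 pos [0.414  0.1349 0.144 ] yaw 2.59 zaxis [ 5.8e-03 -8.0e-04 -1.0e+00] w 0.0383 F [4.1 3.4 4.4]
(0.3826, 0.3478, 0.15, 16.1) [-21.7, -214.1, -6.4] [0.1, -0.32, -13.51]
(0.3826, 0.3478, 0.05, 16.1) [-22.2, -214.2, 93.6] [0.1, -0.32, -13.51]
```

Request:
{"fn": "apply_moves", "kwargs": {
  "increments": [
    {"grip":130,"xyz":[-5,-50,-3],"rotation":[0,0,-3]},
    {"grip":130,"xyz":[-10,-100,-5],"rotation":[0,0,-6]},
    {"grip":130,"xyz":[-16,-155,-6],"rotation":[0,0,-10]},
    {"grip":130,"xyz":[-20,-208,-6],"rotation":[0,-0.2,-13.5]},
    {"grip":130,"xyz":[-20,-208,-6],"rotation":[0,-0.2,-13.5]}
  ]
}}

```text
time: 7.28
ee_pos: [0.3818, 0.3464, 0.1494]
eef_rot: [0.99, 0.144, 0.0, -0.001]
ft_force: [0.6, -1.0, -0.7]
width: 0.043
```

Run:
```python
from h import *
show((.3843,.342,.050,16.1)); print(r.read_state()['joint_positions']); c=cam('wrist','w6.png')
W=pts(c); m=(abs(W[...,0]-.388)<.05)&(abs(W[...,1]-.33)<.08)&(W[...,2]>.060)&(W[...,2]<.076)
k,l,st,ce=cv2.connectedComponentsWithStats(m.astype(np.uint8),connectivity=4);i=1+np.argmax(st[1:,4]); q=W[l==i]
print(cv2.minAreaRect((q[:,:2]*1000).astype(np.float32)),np.median(q[:,2]))
```

```text
t 7.28 pos [0.3818 0.3464 0.1494] yaw 16.57 zaxis [ 1.0e-04  1.7e-03 -1.0e+00] w 0.043 F [ 0.6 -1.  -0.7]
(0.3843, 0.342, 0.05, 16.1) [1.1, 5.2, 99.4] [-0.09, -0.03, 0.47]
[ 0.15906685  0.3597471  -1.14421606  1.80831119  0.35016257  1.19901269
 -0.80183575]
((385.3199157714844, 344.62249755859375), (17.595937728881836, 73.89298248291016), 16.23834800720215) 0.06668296874126661
```

View pics/w6.png

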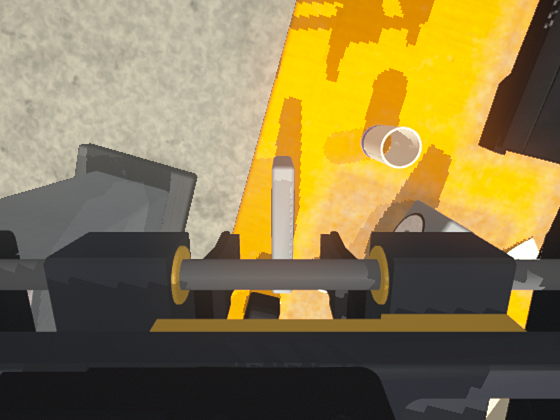

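Request:
{"fn": "apply_moves", "kwargs": {
  "increments": [
    {"grip":130,"xyz":[1.5,5,45],"rotation":[0,0,0.4]},
    {"grip":130,"xyz":[1.5,5,80],"rotation":[0,0,0.4]},
    {"grip":130,"xyz":[1.5,5,98],"rotation":[0,0,0.4]},
    {"grip":130,"xyz":[1.5,5,100],"rotation":[0,0,0.4]},
    {"grip":130,"xyz":[1.5,5,100],"rotation":[0,0,0.4]}
  ]
}}

```text
time: 7.95
ee_pos: [0.3865, 0.3397, 0.0502]
eef_rot: [0.99, 0.138, 0.001, -0.0]
ft_force: [0.6, 0.7, 0.1]
width: 0.0426
```

Run:
```python
from h import *
show((.3846,.342,.049,16.1)); print(r.read_state()['joint_positions'])
```

```text
t 7.95 pos [0.3865 0.3397 0.0502] yaw 15.92 zaxis [ 1.7e-03  6.0e-04 -1.0e+00] w 0.0426 F [0.6 0.7 0.1]
(0.3846, 0.342, 0.049, 16.1) [-1.2, -2.7, 1.2] [-0.0, -0.1, -0.18]
[ 0.06980147  0.48780887 -1.0390924   1.90198285  0.49122408  1.03214071
 -0.90285651]
```

Request:
{"fn": "apply_moves", "kwargs": {
  "increments": [
    {"grip":130,"xyz":[-1.2,-2.5,1],"rotation":[0,0,-0.2]},
    {"grip":180,"xyz":[-1.2,-2.5,1],"rotation":[0,0,-0.2]},
    {"grip":255,"xyz":[-1.2,-2.5,1],"rotation":[0,0,-0.2]},
    {"grip":255,"xyz":[-1.2,-2.5,1],"rotation":[0,0,-0.2]},
    {"grip":255,"xyz":[-1.2,-2.5,1],"rotation":[0,0,-0.2]}
  ]
}}

```text
time: 8.57
ee_pos: [0.3848, 0.3417, 0.0493]
eef_rot: [0.99, 0.14, 0.001, -0.0]
ft_force: [-0.5, -0.1, 0.5]
width: 0.0165
```

Run:
```python
from h import *
show((.3846,.342,.049,16.1),(.40,.32,.18,14),(.50,.17,.18,2.5))
```

```text
t 8.57 pos [0.3848 0.3417 0.0493] yaw 16.11 zaxis [ 1.8e-03  6.0e-04 -1.0e+00] w 0.0165 F [-0.5 -0.1  0.5]
(0.3846, 0.342, 0.049, 16.1) [-0.1, -0.3, 0.3] [-0.0, -0.11, 0.01]
(0.4, 0.32, 0.18, 14) [8.8, 25.1, -130.7] [-0.0, -0.11, 2.11]
(0.5, 0.17, 0.18, 2.5) [63.3, 197.0, -130.6] [-0.01, -0.11, 13.61]
```

Request:
{"fn": "apply_moves", "kwargs": {
  "increments": [
    {"grip":255,"xyz":[0,0,-25],"rotation":[0,0,0]},
    {"grip":255,"xyz":[0,0,-75],"rotation":[0,0,0]},
    {"grip":255,"xyz":[5,15,-125],"rotation":[0,0,2]},
    {"grip":255,"xyz":[20,60,-131],"rotation":[0,0,5]},
    {"grip":255,"xyz":[38,115,-131],"rotation":[0,0,9]}
  ]
}}

```text
time: 9.2
ee_pos: [0.4536, 0.2415, 0.1814]
eef_rot: [0.998, 0.062, 0.002, -0.0]
ft_force: [1.2, 0.5, -2.2]
width: 0.0164
```

Run:
```python
from h import *
show((.5354,.145,.18,2.5),(.5354,.12,.18,2.5),(.5354,.12,.12,2.5))
```

```text
t 9.2 pos [0.4536 0.2415 0.1814] yaw 7.12 zaxis [ 0.0038  0.001  -1.    ] w 0.0164 F [ 1.2  0.5 -2.2]
(0.5354, 0.145, 0.18, 2.5) [69.2, 105.9, 1.6] [-0.04, -0.22, 4.62]
(0.5354, 0.12, 0.18, 2.5) [66.1, 130.7, 1.6] [-0.04, -0.22, 4.62]
(0.5354, 0.12, 0.12, 2.5) [65.9, 130.7, 61.6] [-0.04, -0.22, 4.62]
```

Request:
{"fn": "apply_moves", "kwargs": {
  "increments": [
    {"grip":255,"xyz":[35,45,1],"rotation":[0,0,2]},
    {"grip":255,"xyz":[67,90,1],"rotation":[0,-0.2,4.6]},
    {"grip":255,"xyz":[67,115,1],"rotation":[0,-0.2,4.6]},
    {"grip":255,"xyz":[66,130,1],"rotation":[0,-0.2,4.6]},
    {"grip":255,"xyz":[66,130.5,30],"rotation":[0,-0.2,4.6]}
  ]
}}

```text
time: 9.82
ee_pos: [0.5364, 0.1198, 0.1528]
eef_rot: [1.0, 0.021, 0.002, -0.0]
ft_force: [0.5, 0.5, -1.0]
width: 0.0162
```

Run:
```python
from h import *
show((.5354,.12,.13,2.5),(.5354,.12,.105,2.5))
c=cam('side'); im=c['img'][170:310,220:350]; cv2.imwrite('pics/s7.png',cv2.resize(im,None,fx=4,fy=4,interpolation=cv2.INTER_CUBIC))
c=cam('top'); im=c['img'][190:280,220:310]; cv2.imwrite('pics/t7.png',cv2.resize(im,None,fx=6,fy=6,interpolation=cv2.INTER_CUBIC))
c=cam('wrist','w7.png'); W=pts(c); m=(abs(W[...,0]-.535)<.03)&(abs(W[...,1]-.11)<.08)&(W[...,2]>.15)&(W[...,2]<.18)
k,l,st,ce=cv2.connectedComponentsWithStats(m.astype(np.uint8),connectivity=4);i=1+np.argmax(st[1:,4]); q=W[l==i]
print(cv2.minAreaRect((q[:,:2]*1000).astype(np.float32)),np.median(q[:,2]),q.max(0),q.min(0))
```

```text
t 9.82 pos [0.5364 0.1198 0.1528] yaw 2.46 zaxis [ 3.7e-03  7.0e-04 -1.0e+00] w 0.0162 F [ 0.5  0.5 -1. ]
(0.5354, 0.12, 0.13, 2.5) [-1.1, -0.2, 22.7] [-0.03, -0.21, -0.04]
(0.5354, 0.12, 0.105, 2.5) [-1.2, -0.2, 47.7] [-0.03, -0.21, -0.04]
((533.09375, 142.8668212890625), (37.23933029174805, 34.36296081542969), 3.0533812046051025) 0.1665703656431582 [0.55238662 0.16011845 0.17540497] [0.515175   0.12525728 0.15000517]
```

View pics/s7.png

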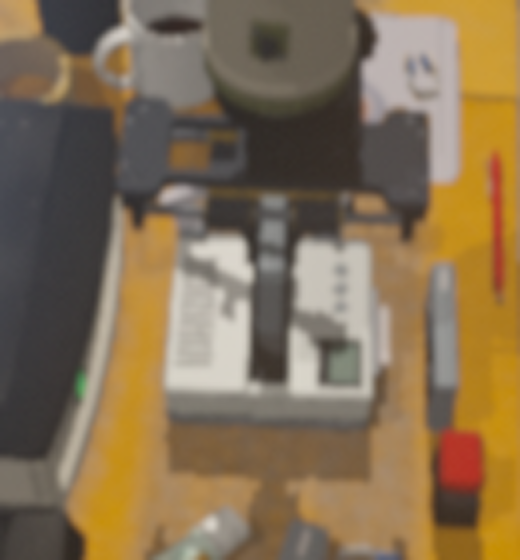

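View pics/w7.png

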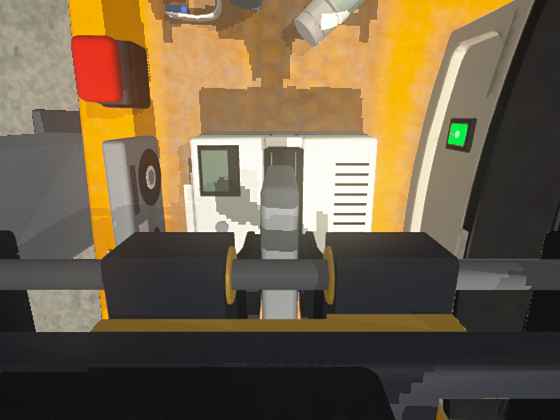

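Request:
{"fn": "apply_moves", "kwargs": {
  "increments": [
    {"grip":255,"xyz":[-1,0,20],"rotation":[0,-0.2,0]},
    {"grip":255,"xyz":[-1.2,0,38],"rotation":[0,-0.2,0]},
    {"grip":255,"xyz":[-1.2,0,48],"rotation":[0,-0.2,0]},
    {"grip":255,"xyz":[-1.2,0,48],"rotation":[0,-0.2,0]}
  ]
}}

```text
time: 10.48
ee_pos: [0.5323, 0.1206, 0.102]
eef_rot: [1.0, 0.023, -0.003, -0.0]
ft_force: [-0.4, 0.4, -0.4]
width: 0.0168
```

Run:
```python
from h import *
show((.5354,.12,.085,2.5),(.5354,.12,.066,2.5))
c=cam('side'); im=c['img'][170:310,220:350]; cv2.imwrite('pics/s8.png',cv2.resize(im,None,fx=4,fy=4,interpolation=cv2.INTER_CUBIC))
c=cam('wrist','w8.png')
for z in (.052,.12): print([ray(c,u,v,z).round(4) for u,v in [(263,150),(303,150)]])
```

```text
t 10.47 pos [0.5323 0.1206 0.102 ] yaw 2.63 zaxis [-7.e-03  4.e-04 -1.e+00] w 0.0168 F [-0.4  0.4 -0.4]
(0.5354, 0.12, 0.085, 2.5) [3.2, 0.8, 17.0] [-0.04, 0.4, 0.13]
(0.5354, 0.12, 0.066, 2.5) [3.3, 0.8, 36.0] [-0.04, 0.4, 0.13]
[array([0.5208, 0.1688, 0.052 ]), array([0.5455, 0.17  , 0.052 ])]
[array([0.5242, 0.1756, 0.12  ]), array([0.5407, 0.1764, 0.12  ])]
```

View pics/w8.png

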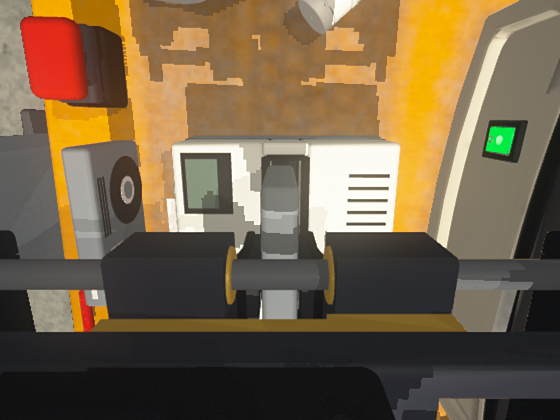

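Request:
{"fn": "apply_moves", "kwargs": {
  "increments": [
    {"grip":255,"xyz":[3.2,0.8,0],"rotation":[0,0.4,0.1]},
    {"grip":255,"xyz":[3.2,0.8,5],"rotation":[0,0.4,0.1]},
    {"grip":255,"xyz":[3.2,0.8,12],"rotation":[0,0.4,0.1]},
    {"grip":255,"xyz":[3.2,0.8,18],"rotation":[0,0.4,0.1]}
  ]
}}

```text
time: 11.08
ee_pos: [0.5359, 0.1201, 0.0845]
eef_rot: [1.0, 0.022, 0.001, -0.0]
ft_force: [-0.6, 0.7, -1.5]
width: 0.0169
```

Run:
```python
from h import *
show((.5354,.12,.085,2.5),(.5354,.12,.066,2.5))
```

```text
t 11.07 pos [0.5359 0.1201 0.0845] yaw 2.51 zaxis [ 1.3e-03  8.0e-04 -1.0e+00] w 0.0169 F [-0.6  0.7 -1.5]
(0.5354, 0.12, 0.085, 2.5) [-0.5, 0.1, -0.5] [-0.04, -0.08, 0.01]
(0.5354, 0.12, 0.066, 2.5) [-0.6, 0.1, 18.5] [-0.04, -0.08, 0.01]
```

No contact force, already 17 mm into the slot.

Request:
{"fn": "apply_moves", "kwargs": {
  "increments": [
    {"grip":255,"xyz":[-0.5,0,5],"rotation":[0,0,0]},
    {"grip":255,"xyz":[-0.5,0,10],"rotation":[0,0,0]},
    {"grip":255,"xyz":[-0.5,0,15],"rotation":[0,0,0]},
    {"grip":255,"xyz":[-0.5,0,18],"rotation":[0,0,0]},
    {"grip":255,"xyz":[-0.5,0,18.5],"rotation":[0,0,0]}
  ]
}}

```text
time: 11.7
ee_pos: [0.5354, 0.1201, 0.0658]
eef_rot: [1.0, 0.022, 0.001, -0.0]
ft_force: [0.8, 0.4, -1.2]
width: 0.0162
```

Run:
```python
from h import *
show((.5354,.12,.064,2.5))
```

```text
t 11.7 pos [0.5354 0.1201 0.0658] yaw 2.52 zaxis [ 1.1e-03  9.0e-04 -1.0e+00] w 0.0162 F [ 0.8  0.4 -1.2]
(0.5354, 0.12, 0.064, 2.5) [-0.0, 0.1, 1.8] [-0.05, -0.07, 0.02]
```

Request:
{"fn": "apply_moves", "kwargs": {
  "increments": [
    {"grip":255,"xyz":[0,0,1],"rotation":[0,0,0]},
    {"grip":255,"xyz":[0,0,2],"rotation":[0,0,0]},
    {"grip":255,"xyz":[0,0,2.5],"rotation":[0,0,0]}
  ]
}}

```text
time: 12.08
ee_pos: [0.5358, 0.1202, 0.0652]
eef_rot: [1.0, 0.022, 0.001, 0.0]
ft_force: [-8.5, -2.9, 23.8]
width: 0.0168
```

Request:
{"fn": "apply_moves", "kwargs": {
  "increments": [
    {"grip":150,"xyz":[0,0,-0.3],"rotation":[0,0,0]},
    {"grip":150,"xyz":[0,0,-0.3],"rotation":[0,0,0]},
    {"grip":150,"xyz":[0,0,-15],"rotation":[0,0,0]},
    {"grip":150,"xyz":[0,0,-60],"rotation":[0,0,0]},
    {"grip":150,"xyz":[0,-5,-110],"rotation":[0,0,0]}
  ]
}}

```text
time: 12.7
ee_pos: [0.5351, 0.125, 0.1768]
eef_rot: [1.0, 0.022, 0.001, 0.0]
ft_force: [1.3, -0.2, 0.6]
width: 0.0358
```

Run:
```python
from h import *
show((.5354,.12,.25,2.5)); print(r.read_state()['joint_positions'])
c=cam('wrist','w9.png'); 
for c in (c,cam('side')):
    W=pts(c); m=(abs(W[...,0]-.535)<.03)&(abs(W[...,1]-.11)<.07)&(W[...,2]>.074)&(W[...,2]<.097)
    k,l,st,ce=cv2.connectedComponentsWithStats(m.astype(np.uint8),connectivity=4);i=1+np.argmax(st[1:,4]); q=W[l==i]
    print(cv2.minAreaRect((q[:,:2]*1000).astype(np.float32)),np.percentile(q[:,2],[5,50,95]))
im=c['img'][170:310,220:350]; cv2.imwrite('pics/s9.png',cv2.resize(im,None,fx=4,fy=4,interpolation=cv2.INTER_CUBIC))
```

```text
t 12.7 pos [0.5351 0.125  0.1768] yaw 2.49 zaxis [ 0.0012 -0.     -1.    ] w 0.0358 F [ 1.3 -0.2  0.6]
(0.5354, 0.12, 0.25, 2.5) [0.2, 5.0, -73.2] [0.0, -0.07, -0.01]
[ 0.53286195  0.36836459 -1.01725407  1.69528843  0.32797667  1.26126082
 -0.51230036]
((536.5789794921875, 120.30046844482422), (17.821683883666992, 79.48287963867188), 3.0360567569732666) [0.07956893 0.08265854 0.08382598]
((534.970458984375, 109.4139404296875), (17.401100158691406, 102.80509948730469), 2.191220283508301) [0.0788785  0.08443204 0.08777194]
```

View pics/s9.png

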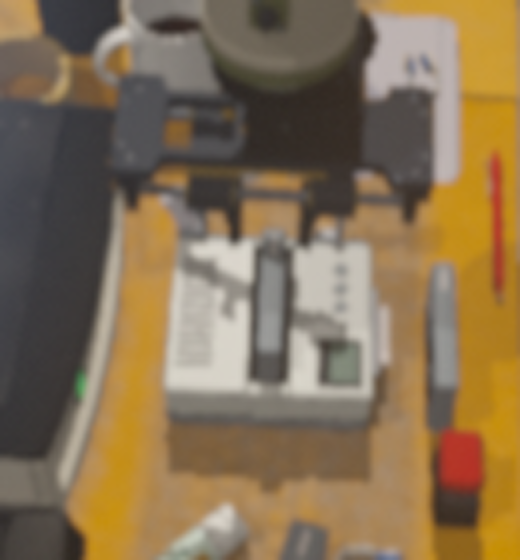

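Run:
```python
from h import *
for n in ['top','side']:
    W=pts(dict(np.load(f'/tmp/{n}.npz')))
    m=(W[...,0]>.485)&(W[...,0]<.53)&(W[...,1]>.02)&(W[...,1]<.055)&(W[...,2]>.145)&(W[...,2]<.185)
    q=W[m]; k=q[q[:,2]>.158]; c0=np.median(k,0); 
    A=np.c_[k[:,:2]-c0[:2],np.ones(len(k))]; s=np.linalg.lstsq(A,k[:,2],rcond=None)[0]; print(n,len(k),c0.round(4),s.round(3), k.min(0).round(3),k.max(0).round(3))
    for x in np.arange(.488,.526,.004):
        j=q[(q[:,0]>=x)&(q[:,0]<x+.004)]
        if len(j): print(x.round(3),len(j),np.median(j[:,2]).round(4),j[:,2].max().round(4))
# pad path in world
yaw=np.radians(2.5); o=np.array([.5352,.1085])
def w(x,y,z): return [round(float(o[0]+np.cos(yaw)*x/1e3-np.sin(yaw)*y/1e3),4),round(float(o[1]+np.sin(yaw)*x/1e3+np.cos(yaw)*y/1e3),4),round(z/1e3,4)]
for th in [0,.1,.2,.3,.4,.5,.6,.62,.635]:
    a=np.arctan2(117,93)-th; print(th,w(62-149.5*np.cos(a),-69,50+149.5*np.sin(a)))
show((.50,.04,.24,2.5),(.50,.036,.19,2.5))
```

```text
top 96 [0.5034 0.0348 0.1687] [-0.437 -0.008  0.168] [0.492 0.024 0.159] [0.526 0.048 0.177]
0.488 8 0.1688 0.1755
0.492 10 0.1705 0.1766
0.496 20 0.1722 0.1771
0.5 10 0.1722 0.1747
0.504 20 0.1673 0.1712
0.508 10 0.1665 0.1696
0.512 19 0.1603 0.1665
0.516 4 0.1574 0.1637
0.52 7 0.1535 0.1552
0.524 3 0.156 0.1596
side 87 [0.5039 0.0394 0.168 ] [-0.399 -0.184  0.168] [0.491 0.023 0.159] [0.521 0.051 0.178]
0.488 7 0.1705 0.1713
0.492 9 0.1728 0.1768
0.496 16 0.1726 0.1777
0.5 12 0.171 0.1753
0.504 16 0.1676 0.1703
0.508 11 0.1662 0.169
0.512 14 0.1637 0.1677
0.516 7 0.158 0.1646
0.52 9 0.1533 0.1586
0.524 5 0.155 0.157
0 [0.5072, 0.0382, np.float64(0.167)]
0.1 [0.496, 0.0377, np.float64(0.1572)]
0.2 [0.4858, 0.0373, np.float64(0.1462)]
0.3 [0.4768, 0.0369, np.float64(0.1343)]
0.4 [0.469, 0.0365, np.float64(0.1216)]
0.5 [0.4625, 0.0363, np.float64(0.1081)]
0.6 [0.4574, 0.036, np.float64(0.0941)]
0.62 [0.4566, 0.036, np.float64(0.0912)]
0.635 [0.456, 0.036, np.float64(0.089)]
t 12.8 pos [0.5376 0.1273 0.1811] yaw 2.57 zaxis [ 0.0099  0.0015 -1.    ] w 0.0355 F [0.2 1.1 0.3]
(0.5, 0.04, 0.24, 2.5) [-40.9, 85.5, -59.4] [-0.06, -0.57, 0.07]
(0.5, 0.036, 0.19, 2.5) [-41.6, 89.5, -9.4] [-0.06, -0.57, 0.07]
```

Request:
{"fn": "apply_moves", "kwargs": {
  "increments": [
    {"grip":255,"xyz":[0,0,-45],"rotation":[0,-0.5,0]},
    {"grip":255,"xyz":[-15,40,-60],"rotation":[0,-0.5,0]},
    {"grip":255,"xyz":[-36,85,-60],"rotation":[0,-0.5,0]},
    {"grip":255,"xyz":[-36,85,-60],"rotation":[0,-0.5,0]},
    {"grip":255,"xyz":[-36,85,-30],"rotation":[0,-0.5,0]}
  ],
  "squeeze": 20
}}

```text
time: 13.42
ee_pos: [0.5064, 0.0407, 0.2122]
eef_rot: [1.0, 0.022, 0.003, -0.0]
ft_force: [1.2, 0.4, -0.1]
width: 0.0013
```

Run:
```python
from h import *
show((.503,.040,.187,2.5),(.496,.040,.168,2.5),(.476,.040,.143,2.5),(.463,.04,.117,2.5),(.456,.04,.0975,2.5)); print(r.read_state()['joint_positions'])
c=cam('side'); im=c['img'][150:290,220:350]; cv2.imwrite('pics/s10.png',cv2.resize(im,None,fx=4,fy=4,interpolation=cv2.INTER_CUBIC))
```

```text
t 13.43 pos [0.5064 0.0407 0.2122] yaw 2.5 zaxis [ 5.3e-03  4.0e-04 -1.0e+00] w 0.0013 F [ 1.2  0.4 -0.1]
(0.503, 0.04, 0.187, 2.5) [-3.6, 0.6, 25.2] [-0.01, -0.31, -0.0]
(0.496, 0.04, 0.168, 2.5) [-10.7, 0.3, 44.1] [-0.01, -0.31, -0.0]
(0.476, 0.04, 0.143, 2.5) [-30.8, -0.6, 69.0] [-0.01, -0.31, -0.0]
(0.463, 0.04, 0.117, 2.5) [-43.9, -1.2, 95.0] [-0.01, -0.31, -0.0]
(0.456, 0.04, 0.0975, 2.5) [-51.0, -1.5, 114.4] [-0.01, -0.31, -0.0]
[ 0.78065938  0.20867136 -1.04841109  1.75324649  0.18935176  1.28269287
 -0.26807092]
```

View pics/s10.png

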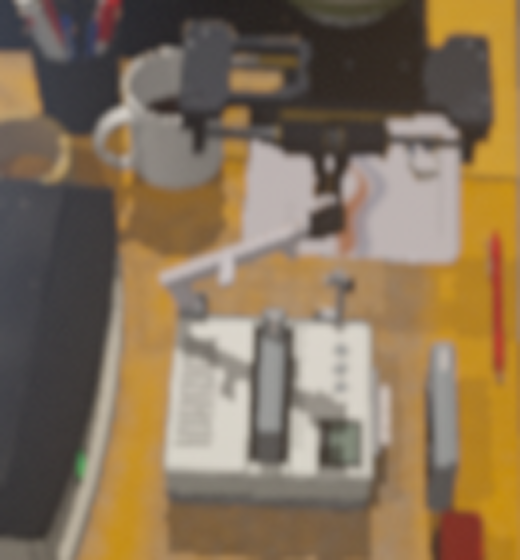

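Request:
{"fn": "apply_moves", "kwargs": {
  "increments": [
    {"grip":255,"xyz":[-3,0.5,25],"rotation":[0,-0.3,0]},
    {"grip":255,"xyz":[-6,0.4,34],"rotation":[0,-0.3,0]},
    {"grip":255,"xyz":[-11,0.3,44],"rotation":[0,-0.3,0]},
    {"grip":255,"xyz":[-17,0,52],"rotation":[0,-0.3,0]}
  ]
}}

```text
time: 13.98
ee_pos: [0.4866, 0.0411, 0.1562]
eef_rot: [1.0, 0.023, -0.003, -0.0]
ft_force: [-0.9, 0.5, 8.4]
width: 0.0008
```

Run:
```python
from h import *
show((.476,.040,.143,2.5),(.463,.04,.117,2.5),(.456,.04,.0975,2.5))
c=cam('side'); im=c['img'][150:290,220:350]; cv2.imwrite('pics/s11.png',cv2.resize(im,None,fx=4,fy=4,interpolation=cv2.INTER_CUBIC))
```

```text
t 13.97 pos [0.4866 0.0411 0.1562] yaw 2.66 zaxis [-7.e-03  4.e-04 -1.e+00] w 0.0008 F [-0.9  0.5  8.4]
(0.476, 0.04, 0.143, 2.5) [-10.5, 0.7, 13.3] [-0.04, 0.4, 0.16]
(0.463, 0.04, 0.117, 2.5) [-23.3, 0.1, 39.4] [-0.04, 0.4, 0.16]
(0.456, 0.04, 0.0975, 2.5) [-30.2, -0.2, 58.9] [-0.04, 0.4, 0.16]
```

View pics/s11.png

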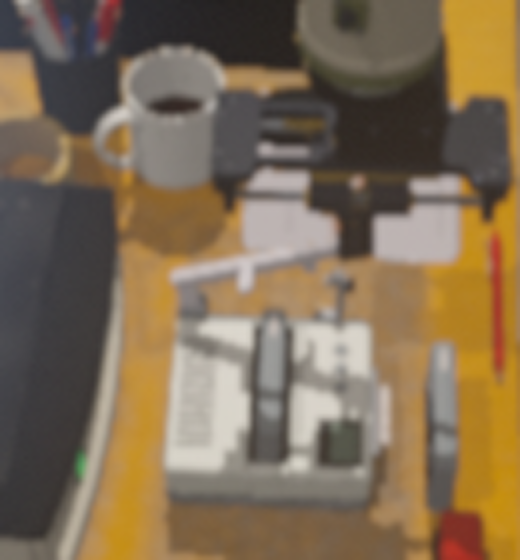

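Request:
{"fn": "apply_moves", "kwargs": {
  "increments": [
    {"grip":255,"xyz":[-6,0.5,8],"rotation":[0,0.2,0]},
    {"grip":255,"xyz":[-12,0.5,18],"rotation":[0,0.2,0]},
    {"grip":255,"xyz":[-18,0.3,29],"rotation":[0,0.2,0]},
    {"grip":255,"xyz":[-23,0,39],"rotation":[0,0.2,0]}
  ]
}}

```text
time: 14.52
ee_pos: [0.4638, 0.0404, 0.1175]
eef_rot: [1.0, 0.024, -0.001, -0.0]
ft_force: [3.2, -2.5, 5.9]
width: 0.0002
```

Run:
```python
from h import *
show((.463,.04,.117,2.5),(.457,.04,.102,2.5),(.456,.04,.0975,2.5))
c=cam('side'); im=c['img'][150:290,220:350]; cv2.imwrite('pics/s12.png',cv2.resize(im,None,fx=4,fy=4,interpolation=cv2.INTER_CUBIC))
```

```text
t 14.53 pos [0.4638 0.0404 0.1175] yaw 2.72 zaxis [-1.5e-03  1.0e-04 -1.0e+00] w 0.0002 F [ 3.2 -2.5  5.9]
(0.463, 0.04, 0.117, 2.5) [-0.9, 0.4, 0.5] [-0.01, 0.08, 0.22]
(0.457, 0.04, 0.102, 2.5) [-6.8, 0.1, 15.5] [-0.01, 0.08, 0.22]
(0.456, 0.04, 0.0975, 2.5) [-7.8, 0.1, 20.0] [-0.01, 0.08, 0.22]
```

View pics/s12.png

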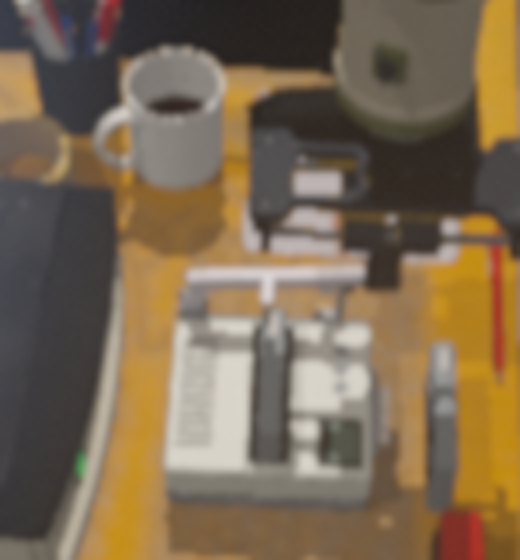

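Request:
{"fn": "apply_moves", "kwargs": {
  "increments": [
    {"grip":255,"xyz":[-3,0,7],"rotation":[0,0,0]},
    {"grip":255,"xyz":[-6,0,13],"rotation":[0,0,0]},
    {"grip":255,"xyz":[-7,0,17],"rotation":[0,0,0]},
    {"grip":255,"xyz":[-7.5,0,20],"rotation":[0,0,0]}
  ]
}}

```text
time: 15.08
ee_pos: [0.4569, 0.0408, 0.0978]
eef_rot: [1.0, 0.024, -0.0, -0.0]
ft_force: [0.2, -1.1, 8.2]
width: 0.0004
```

Run:
```python
from h import *
show((.456,.04,.0975,2.5),(.456,.04,.0965,2.5))
c=cam('side'); im=c['img'][150:290,220:350]; cv2.imwrite('pics/s13.png',cv2.resize(im,None,fx=4,fy=4,interpolation=cv2.INTER_CUBIC))
```

```text
t 15.07 pos [0.4569 0.0408 0.0978] yaw 2.78 zaxis [-1.e-04  4.e-04 -1.e+00] w 0.0004 F [ 0.2 -1.1  8.2]
(0.456, 0.04, 0.0975, 2.5) [-0.9, 0.8, 0.3] [-0.02, 0.01, 0.28]
(0.456, 0.04, 0.0965, 2.5) [-0.9, 0.8, 1.3] [-0.02, 0.01, 0.28]
```

View pics/s13.png

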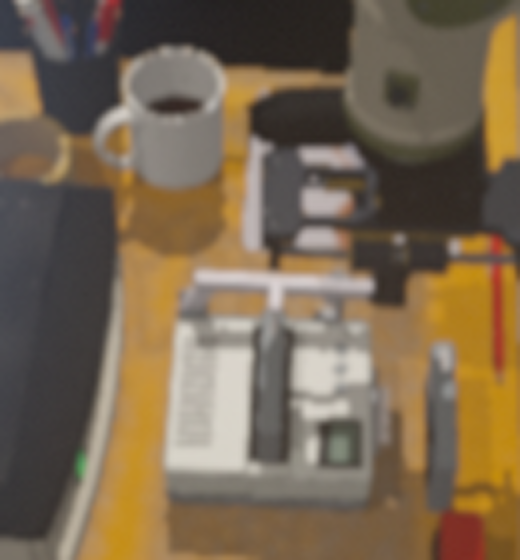

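Request:
{"fn": "apply_moves", "kwargs": {
  "increments": [
    {"grip":255,"xyz":[0,0,1.5],"rotation":[0,0,0]},
    {"grip":255,"xyz":[0,0,3],"rotation":[0,0,0]}
  ]
}}

```text
time: 15.38
ee_pos: [0.4567, 0.041, 0.0959]
eef_rot: [1.0, 0.025, -0.001, 0.0]
ft_force: [-12.2, -3.8, 30.2]
width: 0.0006
```

Request:
{"fn": "apply_moves", "kwargs": {
  "increments": [
    {"grip":255,"xyz":[0,0,1],"rotation":[0,0,0]},
    {"grip":255,"xyz":[0,0,-3],"rotation":[0,0,0]},
    {"grip":255,"xyz":[0,0,-6],"rotation":[0,0,0]}
  ]
}}

```text
time: 15.75
ee_pos: [0.4579, 0.0413, 0.1032]
eef_rot: [1.0, 0.025, 0.0, 0.001]
ft_force: [-0.7, -0.4, 0.0]
width: 0.0008
```

Run:
```python
from h import *
show()
c=cam('side'); im=c['img'][150:290,220:350]; cv2.imwrite('pics/s14.png',cv2.resize(im,None,fx=4,fy=4,interpolation=cv2.INTER_CUBIC))
```

```text
t 15.75 pos [0.4579 0.0413 0.1032] yaw 2.85 zaxis [ 3.0e-04 -1.2e-03 -1.0e+00] w 0.0008 F [-0.7 -0.4  0. ]
```

View pics/s14.png

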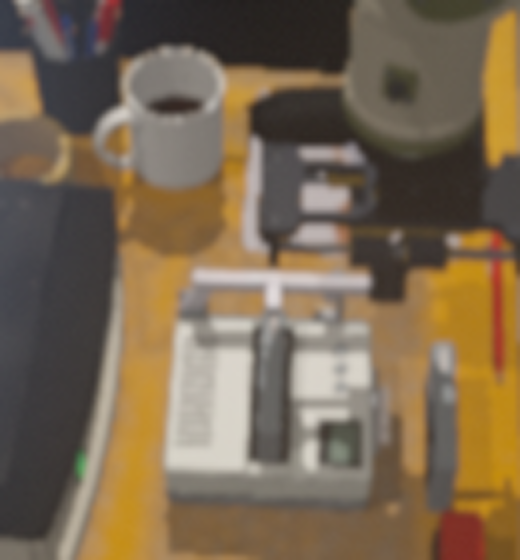

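Force dropped to zero while the lever stayed down: the catch holds. Retreat up and check all.

Request:
{"fn": "apply_moves", "kwargs": {
  "increments": [
    {"grip":255,"xyz":[0,0,-30],"rotation":[0,0,0]},
    {"grip":255,"xyz":[0,0,-80],"rotation":[0,0,0]},
    {"grip":255,"xyz":[-10,20,-130],"rotation":[0,0,0]},
    {"grip":255,"xyz":[-30,60,-160],"rotation":[0,0,0]},
    {"grip":255,"xyz":[-45,100,-160],"rotation":[0,0,0]}
  ]
}}

```text
time: 16.42
ee_pos: [0.418, -0.0606, 0.2657]
eef_rot: [1.0, 0.026, 0.001, 0.001]
ft_force: [0.7, -0.8, -1.2]
width: 0.0003
```

Run:
```python
from h import *
show()
cs={}
for n in ['side','top']:
    c=cam(n); W=pts(c); cs[n]=c
    def rect(box,zl,zh,name):
        x0,x1,y0,y1=box; P=W
        m=(P[...,0]>x0)&(P[...,0]<x1)&(P[...,1]>y0)&(P[...,1]<y1)&(P[...,2]>zl)&(P[...,2]<zh)
        if m.sum()<5: print(n,name,'none'); return
        k,l,st,ce=cv2.connectedComponentsWithStats(m.astype(np.uint8),connectivity=4)
        q=P[l==1+np.argmax(st[1:,4])]; rc=cv2.minAreaRect((q[:,:2]*1000).astype(np.float32))
        print(n,name,len(q),np.round(rc[0],1),np.round(rc[1],1),round(rc[2],1),'z',np.median(q[:,2]).round(4))
    rect((.34,.45,.05,.18),.060,.076,'spent')
    rect((.45,.56,.24,.42),.062,.075,'wide')
    rect((.51,.56,.04,.17),.075,.09,'new')
    rect((.37,.43,.17,.24),.055,.07,'stamp')
    rect((.34,.4,-.15,.05),.005,.02,'pen')
    rect((.40,.48,.37,.44),.052,.07,'mouthp')
    rect((.43,.48,.015,.06),.085,.11,'pad')
im=cs['side']['img'][170:350,220:370]; cv2.imwrite('pics/s15.png',cv2.resize(im,None,fx=3.3,fy=3.3,interpolation=cv2.INTER_CUBIC))
```

```text
t 16.43 pos [ 0.418  -0.0606  0.2657] yaw 2.96 zaxis [ 0.0029 -0.0028 -1.    ] w 0.0003 F [ 0.7 -0.8 -1.2]
side spent 210 [411.5 115.3] [ 17.  104.9] 1.6 z 0.0688
side wide 419 [507.6 324.3] [104.   26.6] 77.2 z 0.0687
side new 195 [535.1 109.7] [ 17.3 104.1] 2.4 z 0.0846
side stamp 169 [398.5 216.2] [27.3 44.2] 0.7 z 0.0627
side pen 95 [368.1 -23.1] [133.9   9.7] 89.4 z 0.0094
side mouthp 33 [452.6 407.5] [11.1 26.7] 89.0 z 0.059
side pad 93 [461.3  34.8] [34.9 24. ] 2.5 z 0.0946
top spent 227 [412.2 115.9] [ 17.3 101.2] 2.5 z 0.067
top wide 332 [507.1 323.9] [103.3  26.5] 76.5 z 0.067
top new 230 [535.1 108.4] [ 17.8 103.8] 2.5 z 0.083
top stamp 150 [399.  214.5] [39.9 27.8] 89.8 z 0.0609
top pen 62 [365.5   4.6] [66.9  9. ] 89.6 z 0.008
top mouthp 10 [452.1 429. ] [ 5.2 19.6] 89.0 z 0.0584
top pad 103 [461.9  33.4] [24.7 32.8] 89.6 z 0.0942
```

View pics/s15.png

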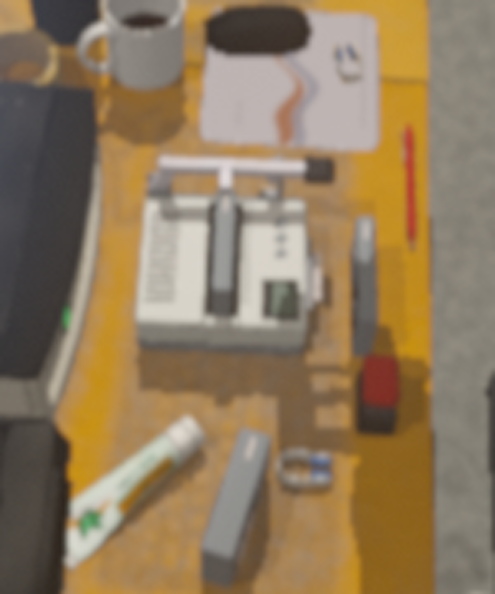

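Request:
{"fn": "apply_moves", "kwargs": {
  "increments": [
    {"grip":255,"xyz":[0,0,0],"rotation":[0,0,0]},
    {"grip":255,"xyz":[0,0,0],"rotation":[0,0,0]},
    {"grip":255,"xyz":[0,0,0],"rotation":[0,0,0]}
  ]
}}

```text
time: 16.9
ee_pos: [0.4165, -0.0629, 0.2634]
eef_rot: [1.0, 0.023, -0.001, 0.001]
ft_force: [-0.4, 0.0, 0.1]
width: -0.0
```

Run:
```python
from h import *
show(); print(r.close_job())
```

```text
t 16.9 pos [ 0.4165 -0.0629  0.2634] yaw 2.65 zaxis [-0.0013 -0.0015 -1.    ] w -0.0 F [-0.4  0.   0.1]
the job is handed in; nothing more can be done
None
```

The job is done and handed in at 16.9 s. The used cassette is out of the printer, the new one is fully home, and the lever is held down by its catch.

- **Used cassette:** it stands on the desk in front of the printer, centred at about (0.412, 0.115), about 40 mm clear of the housing.
- **New cassette:** it sits in the slot at the same position and yaw as the old one did. Its top measures 83–85 mm above the desk, against the stated 84 mm. It met the slot floor with about 24 N at the expected height.
- **Lever:** I pressed it to its stop with about 30 N, then backed off. The force fell to zero and the pad stayed at 94 mm, which is its stated held height.
- **Other things:** the wide cassette and the date stamp measured in the same place within about 2 mm. The nose clips and gel tube look unmoved in the last picture. The arm partly hid the pen from the top camera, but the side camera has it in place. The mouthpiece was only partly picked up in the last measurement, so its readings are off by about 10 mm and don't confirm its position. I never came near it.

No checks failed. At hand-in the arm was clear of everything with no force on the tool.

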